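Find and seat the rocking terminal-box lid

TASK

One of the four push-on lids on the terminal boxes in the aluminium carrier is not pushed home. With closed fingers, press near an edge of one lid after another until you find the one that rocks under the press, then push that lid down in its middle until it is fully seated and flush like the others, and take the hand away. Pick nothing up, do not lift any lid, and leave the things standing around as they are.

Things in the scene. Friction and masses are not known exactly. Their poses are not given: they have to be found in the camera images.
- carrier: flat aluminium carrier plate, 260 (x) x 370 (y) x 12 mm, fixed, turned up to 26 degrees; origin at the centre of its underside, on the table. On it four alike grey terminal boxes, 84 x 84 x 44 mm, fixed, two by two, centres at 55 mm either side of its middle in x and y (gaps 26 mm), a black cable gland on the -x side of each.
- lid_a: near left push-on lid (left, right as the robot sees it), one of four alike: light grey, 84 x 84 x 8 mm, about 200 g; origin at the middle of the underside, z up (flat top face 8 mm above it), x, y along its sides. A seated lid lies on its box's rim all round, origin 56 mm above the table, and does not give to a press.
- lid_b: near right push-on lid (left, right as the robot sees it), one of four alike: light grey, 84 x 84 x 8 mm, about 200 g; origin at the middle of the underside, z up (flat top face 8 mm above it), x, y along its sides. One lid, at random, is loose: it sits level on the 28 mm square post under its middle, which has not gone in, 3 to 4.5 mm higher than the seated ones.
- lid_c: far left push-on lid (left, right as the robot sees it), one of four alike: light grey, 84 x 84 x 8 mm, about 200 g; origin at the middle of the underside, z up (flat top face 8 mm above it), x, y along its sides. 1 to 4 N on the top, 30 to 36 mm from the middle towards a side, tips the loose lid over 0.05 rad: the finger sinks 0.5 to 3 mm, ending 1 to 3 mm above where a seated lid stops it; let go, it comes level.
- lid_d: far right push-on lid (left, right as the robot sees it), one of four alike: light grey, 84 x 84 x 8 mm, about 200 g; origin at the middle of the underside, z up (flat top face 8 mm above it), x, y along its sides. An edge press does not seat the loose lid (the rim bears most of it). Its post goes in at 12 N: 15 to 20 N on the middle seats it and it stays down.
- screw_cup: small steel bowl, 56 mm across, 26 mm high, standing on the carrier's left end strip; a bystander; origin at the middle of its underside.
- gland_nut: black cable-gland nut, 26 mm across, 21 mm high, standing on the carrier's right end strip; a bystander; origin at the middle of its underside.
- gland_nut2: second such gland nut, beside the first; a bystander; origin at the middle of its underside.
- screwdriver: yellow-handled screwdriver lying on the table to the right; a bystander; origin on its long axis at table height.
- tape_roll: orange roll of tape lying flat on the table to the right, 90 mm across, 24 mm high; a bystander; origin at the middle of its underside.
- cleaner: white cleaner bottle, 56 mm across, 130 mm high, standing on the table to the left; a bystander; origin at the middle of its underside.
- pick_bin: blue open-fronted storage bin with green parts, 170 x 105 x 75 mm, on the table to the left; a bystander; origin at the middle of its underside.

How it is judged:
By the outcome, as a careful person would: the job done as asked, in the order asked, and still so for the second after the job is handed in, with the robot touching nothing.
It also fails if it takes over 51 s, if anything falls off the work surface, if the arm or the gripper's body presses on something with over 40 N, if the wrist force passes 120 N, or if a joint passes its speed limit or range.

ROBOT

A 6-joint arm with a two-finger parallel gripper is mounted at the origin on the work surface. World frame = base frame: x ahead of the robot, y to its left, z up, the work surface at z = 0. Lengths are in m, angles in degrees, forces in N, time in s.
With the tool pointing down it reaches from about 0.35 to 0.875 m from the base axis. Payload 4.2 kg.
Tool frame: the origin (TCP) lies at the centre of the arm's flange, where the gripper is bolted on; the fingertips stand 182 mm ahead of it and the grasp point (between the pads) lies 164 mm ahead of it (r.nose_length is the distance from the TCP to the fingertips, in m); z points along the fingers, y is the line along which they close (so a half turn about z gives the same grasp; the last joint's range is limited). The gripper opens to 87 mm and grips with 3 to 60 N. Pads are 19 mm wide; open, the fingers measure 117 mm over their backs; the gripper's body (75 mm by 190 mm) begins 51 mm behind the grasp point.
Start: joints at [82.54, 22.042, 0.453, 0, -68.411, -14.817], TCP at [0.237, 0.578, 0.405] pointing down, gripper open.
Joint ranges: [-179.83, 179.83], [-69.29, 118.12], [-61.27, 80.66], [-181.25, 117.63], [-171.15, -9.14], [-177.46, 177.46]. Speed limits (degrees/s): [159.86, 159.86, 180, 180, 180, 180].

INTERFACE

Orientations are given as a 3x3 rotation matrix whose columns are the frame's x, y, z axes.
In Python, from station import r, vision gives the robot as it stands. The module is installed in compiled form; this text tells all that it offers.
- The arm moves only by the shell command python3 -m creep 'ROWS'. ROWS is JSON, a list of rows, each a list of 7 numbers: the opening, from -1 (shut) to 1 (fully open), then the shift along the tool's x, y, z in mm, then the turn, a rotation vector about the tool's x, y, z in degrees. A call has 1 to 8 rows; each row is the pose to reach, as a shift and turn from the pose commanded when the call began, along the tool's axes at that moment; what a row does not reach only later rows make up. A row lasts 1/12 s, in which the tool goes at most 41.7 mm and 7.16 degrees, less where a joint would pass 70% of its speed; a pose out of reach is approached as far as the arm can. A call with a gripper value outside its range is refused whole. The fingers move at their own pace and stop on an object; the grip force is fixed at half the most. Time passes only in rows, so rows that repeat a pose let the fingers close. It gives the time, the measured TCP pose, the force, the opening and the grip force at its end, in the units of the state.
- r.sense(): the state, without advancing time (a new reading comes with each control period).
- vision.capture(name): name is "scene" or "top" or "wrist"; returns (picture, depth): 384x512x3 uint8, red, green, blue; 384x512 float32, m along the optical axis (not along the pixel's ray), 0 where there is no reading.
- vision.camera_model(name): a dict with "vertical_fov" (degrees; the focal length in pixels is half the picture's height over the tangent of half this angle, whatever the lens; pixels are square), "cx", "cy" (the principal point, pixels), "extrinsics" (4x4, takes a point from camera to world coordinates); the wrist camera has in their place "mount" (4x4, takes a point from camera to tool coordinates, whose origin is the TCP and whose axes are the flange's). Camera axes: x right, y down, z forward; pixel columns grow to the right and rows downward; lengths in m; the calibration is good to about 2 mm. The wrist camera is an equidistant fisheye: a pixel r from the principal point sees the ray r / f radians off the axis. A picture is of the moment at which its call begins: read the wrist's pose just before it. camera_model takes no time and is no camera call.
- r.finish_job(): hands the job in; it is judged then, once.
Trained networks look in the newest picture that a camera, given by its name, has taken for a name from the list of things; names that differ only in an ending like _2 or _b are one class to them, and where a whole thing is asked for, a point or a joint stands for the part that bears it (a point fixed in the world has none). Each returns a list of dicts, best first, with "conf" (0 to 1); they miss things now and then, are a little off and sometimes report something else, mostly with a low value. They report only what shows in the picture. A call takes as long as a camera call.
- vision.find_in(camera, thing): "uv" ([column, row] in pixels, amid what is visible of it).
- vision.cut_out(camera, thing): "region" (384x512 bool, what is visible of it) and "uv" ([column, row] in pixels, amid what is visible of it).
The state is a dict: "time_s": time; "joints": joint angles; "joint_velocities": joint speeds; "effort": joint torques, N m; "tcp_pos": TCP position; "ee_rot": TCP orientation; "wrist_force": force on the tool from outside, world axes, zero at the start; "moment": the same for the moment, N m; "gripper_width": opening from 0.0 (shut) to 1.0 (fully open); "gripper_force": force on a finger pad.
Only numpy, scipy, OpenCV 4.12 (cv2) and the standard library are available. Lean on these libraries where they do the work, as an engineer would, in place of code of your own. Each camera call takes 0.05 s, during which the arm holds its last target. There are 200 camera calls.

## Working session

There is one attempt and no reset: what is moved stays moved. The work goes in short steps, Python scripts to look and compute and a shell command to move; the robot and the scene stay as the last step left them, time stands still between calls to the robot, and variables do not carry over. Pictures are saved under pics/ and viewed, at most 10 in all, crops included, and the job is handed in when it is done.

```bash
mkdir -p pics; python3 - <<'E'
from station import r, vision
import cv2,numpy as np
s=r.sense();print(s['time_s'],s['tcp_pos'],s['ee_rot'],s['wrist_force'],r.nose_length)
for n in ['top']:
    p,d=vision.capture(n);cv2.imwrite(f'pics/{n}0.png',p[:,:,::-1]);np.save(f'{n}_d.npy',d)
    m=vision.camera_model(n);print(m)
    for t in ['lid_a','carrier']:
        o=vision.cut_out(n,t)
        for i,c in enumerate(o):
            R=c['region'];v,u=np.nonzero(R&(d>0));z=d[v,u]
            f=192/np.tan(np.radians(m['vertical_fov']/2));P=np.c_[(u-m['cx'])/f*z,(v-m['cy'])/f*z,z,np.ones_like(z)]@np.array(m['extrinsics']).T
            rect=cv2.minAreaRect(P[:,:2].astype(np.float32)*1000)
            print(t,c['conf'],c['uv'],len(v),np.median(P[:,:3],0).round(4),P[:,2].std().round(4),rect)
E
```

```text
0.0 [0.2368032  0.57819024 0.40365149] [[ 9.25307357e-01 -3.79217266e-01 -7.48270463e-04]
 [-3.79217994e-01 -9.25305062e-01 -2.06267480e-03]
 [ 8.98234500e-05  2.19236579e-03 -9.99997593e-01]] [-0.10806718  0.75399436  0.29073127] 0.1822
{'vertical_fov': 52.01847003177946, 'cx': 253.56269287058402, 'cy': 184.91682317320485, 'extrinsics': array([[-2.85568394e-02, -9.94298383e-01,  1.02738665e-01,
         3.87366934e-01],
       [-9.99590428e-01,  2.85974362e-02, -1.07806274e-03,
         2.07324220e-02],
       [-1.86614638e-03, -1.02727372e-01, -9.94707799e-01,
         1.20579674e+00],
       [ 0.00000000e+00,  0.00000000e+00,  0.00000000e+00,
         1.00000000e+00]])}
lid_a 0.94 [239.4, 145.1] 839 [0.6239 0.0586 0.068 ] 0.0099 ((632.2899780273438, 59.459312438964844), (101.35502624511719, 90.62377166748047), 15.213233947753906)
lid_a 0.84 [203.5, 155.9] 792 [0.5948 0.1634 0.064 ] 0.0023 ((595.4351806640625, 165.04751586914062), (84.76921844482422, 84.04369354248047), 15.15176773071289)
lid_a 0.79 [212.2, 195.2] 814 [0.4888 0.1376 0.0639] 0.0049 ((492.4312744140625, 140.6742706298828), (92.83407592773438, 88.7445297241211), 15.38105297088623)
carrier 0.91 [228.8, 174.2] 5849 [0.5488 0.0906 0.012 ] 0.0037 ((557.9786376953125, 99.02206420898438), (263.5976867675781, 373.93646240234375), 15.221850395202637)
```

View pics/top0.png

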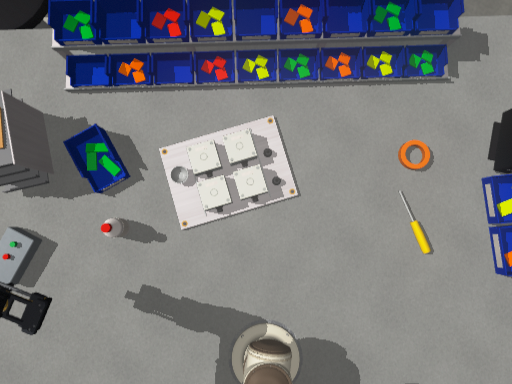

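The top view shows the carrier turned about 15° at the middle left, with lids at (203,156), (240,146), (212,195) and (251,182). The bowl is at (180,176) and the nuts at (267,153) and (277,181). I'll refine the lid positions and heights next.

```bash
cat > h.py <<'E'
from station import r, vision
import numpy as np
from scipy.spatial.transform import Rotation as Ro
def rows(target,yaw):
    "shift(mm)/turn(deg) in tool axes to TCP target, tool down with tool x at yaw (deg)"
    s=r.sense();R=np.array(s['ee_rot']);c,k=np.cos(np.radians(yaw)),np.sin(np.radians(yaw))
    T=np.array([[c,k,0],[k,-c,0],[0,0,-1.]])
    return (R.T@(np.array(target)-s['tcp_pos'])*1000).round(1),np.degrees(Ro.from_matrix(R.T@T).as_rotvec()).round(2)
E
python3 - <<'E'
from h import *
from scipy.optimize import minimize
d=np.load('top_d.npy');m=vision.camera_model('top')
v,u=np.nonzero(d>0);z=d[v,u];f=192/np.tan(np.radians(m['vertical_fov']/2))
P=(np.c_[(u-m['cx'])/f*z,(v-m['cy'])/f*z,z,np.ones_like(z)]@np.array(m['extrinsics']).T)[:,:3]
near=P[np.hypot(P[:,0]-.558,P[:,1]-.099)<.2]
def loc(p,q):
    a=np.radians(p[2]);return (q[:,:2]-p[:2])@np.array([[np.cos(a),-np.sin(a)],[np.sin(a),np.cos(a)]])
H=(near[:,2]>.055)&(near[:,2]<.075)
def cost(p):
    l=np.abs(np.abs(loc(p,near))-.055).max(1);ins=l<.042
    return (ins!=H).sum()+30*np.clip(np.abs(l-.042)-0,0,.004)[ins!=H].sum()/.004
b=min((minimize(cost,[.558+dx,.098+dy,15.2+da],method='Nelder-Mead',options=dict(initial_simplex=[[.558+dx,.098+dy,15.2+da],[.563+dx,.098+dy,15.2],[.558,.103+dy,15.2],[.558,.098,16.5]])) for dx in(-.003,0,.003) for dy in(-.003,0,.003) for da in(-.5,.5)),key=lambda o:o.fun)
p=b.x;print(p,b.fun)
l=loc(p,near);tab=(np.abs(P[:,2])<.01);print('table',np.median(P[tab,2]))
a=np.radians(p[2]);A=np.array([[np.cos(a),-np.sin(a)],[np.sin(a),np.cos(a)]])
for n,c in dict(a=(-.055,.055),b=(-.055,-.055),c=(.055,.055),d=(.055,-.055)).items():
    k=np.abs(l-c).max(1)<.034
    C=p[:2]+A@c;print(n,C.round(4),np.median(near[k,2]).round(4),near[k,2].std().round(4),'edge-x',(C-A[:,0]*.033).round(4))
    if n=='d':E=C-A[:,0]*.033;print(rows([*E,.30],p[2]))
E
```

```text
[ 0.55694653  0.09784643 14.98667991] 326.0896981987694
table -4.340425166393658e-06
a [0.4896 0.1368] 0.064 0.0022 edge-x [0.4577 0.1282]
b [0.518  0.0305] 0.064 0.0021 edge-x [0.4862 0.022 ]
c [0.5959 0.1652] 0.064 0.0021 edge-x [0.564  0.1567]
d [0.6243 0.0589] 0.0683 0.0023 edge-x [0.5924 0.0504]
(array([529.2, 353.4, 104.5]), array([ 9.000e-02,  3.000e-02, -3.727e+01]))
```

```bash
python3 -c "
from h import *
print(rows([.564,.1567,.275],15))"
```

```text
(array([462.6, 265.8, 129.4]), array([ 9.000e-02,  3.000e-02, -3.728e+01]))
```

```bash
python3 -m creep '[[-1,35,20,0,0,0,-5],[-1,70,40,0,0,0,-10],[-1,105,60,0,0,0,-15],[-1,140,80,0,0,0,-20],[-1,175,100,0,0,0,-25],[-1,210,120,0,0,0,-30],[-1,245,140,0,0,0,-34],[-1,280,160,0,0,0,-37.3]]'; python3 -c "
from h import *
print(rows([.564,.1567,.275],15))"
```

```text
time_s: 0.82
tcp_pos: [0.436, 0.3223, 0.4047]
ee_rot: [[0.965, 0.263, -0.0], [0.263, -0.965, -0.0], [-0.0, 0.0, -1.0]]
wrist_force: [1.4, 0.5, 1.1]
gripper_width: 0.476
gripper_force: 0.0
(array([ 80. , 193.4, 129.7]), array([0.  , 0.01, 0.23]))
```

```bash
python3 -m creep '[[-1,16,32,10,0,0,0],[-1,32,64,30,0,0,0],[-1,48,97,50,0,0,0],[-1,64,130,75,0,0,0],[-1,80,162,100,0,0,0],[-1,80,188,118,0,0,0],[-1,80,193.4,126,0,0,0],[-1,80,193.4,130,0,0,0]]';python3 -m creep '[[-1,0,0,0,0,0,0],[-1,0,0,0,0,0,0]]'; python3 - <<'E'
from h import *
import cv2
print(r.sense()['wrist_force'],r.sense()['tcp_pos'],rows([.564,.1567,.275],15))
p,d=vision.capture('wrist');cv2.imwrite('pics/w1.png',p[:,:,::-1])
E
```

```text
time_s: 1.48
tcp_pos: [0.5627, 0.156, 0.2723]
ee_rot: [[0.967, 0.256, -0.004], [0.256, -0.967, -0.002], [-0.005, 0.001, -1.0]]
wrist_force: [0.6, 0.4, 1.0]
gripper_width: 0.01
gripper_force: 0.0
time_s: 1.65
tcp_pos: [0.5628, 0.1592, 0.2756]
ee_rot: [[0.965, 0.261, 0.002], [0.261, -0.965, 0.001], [0.002, -0.0, -1.0]]
wrist_force: [-0.1, 0.5, 1.2]
gripper_width: 0.01
gripper_force: 0.0
[-0.0849371   0.5077112   1.15836587] [0.56275142 0.15917854 0.27560984] (array([0.6, 2.7, 0.6]), array([-0.01, -0.09,  0.11]))
```

View pics/w1.png

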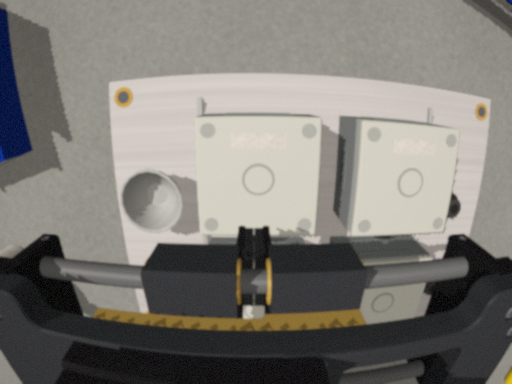

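The closed fingertips, at about (254,235), stand over the near edge of the far-left lid, whose ring is at (258,180), and they are centred sideways. I'll use this press as the seated reference.

```bash
python3 -m creep '[[-1,0.5,1.5,8,0,0,0],[-1,0.5,1.5,15,0,0,0],[-1,0.5,1.5,22,0,0,0],[-1,0.5,1.5,25,0,0,0],[-1,0.5,1.5,26,0,0,0],[-1,0.5,1.5,26,0,0,0]]';python3 -m creep '[[-1,0,0,1,0,0,0],[-1,0,0,1.5,0,0,0],[-1,0,0,2,0,0,0]]';  python3 -m creep '[[-1,0,0,0.5,0,0,0],[-1,0,0,0.5,0,0,0]]'
```

```text
time_s: 2.2
tcp_pos: [0.5635, 0.1568, 0.2482]
ee_rot: [[0.966, 0.259, -0.001], [0.259, -0.966, -0.001], [-0.001, 0.0, -1.0]]
wrist_force: [-0.3, -0.1, -1.5]
gripper_width: 0.004
gripper_force: 0.0
time_s: 2.45
tcp_pos: [0.5637, 0.1568, 0.2469]
ee_rot: [[0.966, 0.259, 0.0], [0.259, -0.966, 0.0], [0.001, -0.0, -1.0]]
wrist_force: [0.6, 0.7, -0.6]
gripper_width: 0.002
gripper_force: 0.0
time_s: 2.62
tcp_pos: [0.5637, 0.1568, 0.2467]
ee_rot: [[0.966, 0.259, 0.001], [0.259, -0.966, 0.0], [0.001, -0.0, -1.0]]
wrist_force: [-1.4, 0.3, 2.3]
gripper_width: 0.006
gripper_force: 1.0
```

```bash
for i in 1 2 3; do python3 -m creep '[[-1,0,0,0.5,0,0,0],[-1,0,0,0.5,0,0,0]]' | grep -E 'tcp|wrist'; done
```

```text
tcp_pos: [0.5637, 0.1568, 0.2467]
wrist_force: [-2.4, -0.1, 6.1]
tcp_pos: [0.5637, 0.1568, 0.2466]
wrist_force: [-2.7, 0.0, 7.5]
tcp_pos: [0.5636, 0.1568, 0.2466]
wrist_force: [-3.5, -0.6, 10.6]
```

Lid c is firm: it stops the TCP at 0.2466 m and doesn't give up to 10 N. Next is lid d.

```bash
python3 -m creep '[[-1,0,0,-12,0,0,0],[-1,0,0,-25,0,0,0],[-1,0,30,-25,0,0,0],[-1,0,60,-25,0,0,0],[-1,0,90,-25,0,0,0],[-1,0,110,-25,0,0,0],[-1,0,110,-22,0,0,0],[-1,0,110,-18,0,0,0]]';python3 -m creep '[[-1,0,0,3,0,0,0],[-1,0,0,6,0,0,0],[-1,0,0,6,0,0,0]]'; python3 -c "
from h import *
print(rows([.5924,.0504,.255],15))"
```

```text
time_s: 3.78
tcp_pos: [0.5923, 0.0496, 0.2626]
ee_rot: [[0.966, 0.257, 0.001], [0.257, -0.966, 0.0], [0.001, -0.0, -1.0]]
wrist_force: [-0.5, -0.3, -0.2]
gripper_width: 0.004
gripper_force: 0.0
time_s: 4.03
tcp_pos: [0.5917, 0.0514, 0.2557]
ee_rot: [[0.965, 0.26, -0.002], [0.26, -0.965, -0.0], [-0.002, -0.0, -1.0]]
wrist_force: [0.2, -0.0, -0.3]
gripper_width: 0.005
gripper_force: 0.0
(array([0.4, 1.2, 0.7]), array([-0.01,  0.1 ,  0.09]))
```

```bash
python3 -m creep '[[-1,0,0,2,0,0,0],[-1,0,0,3,0,0,0],[-1,0,0,3,0,0,0],[-1,0,0,3,0,0,0]]'| grep -E 'tcp|wrist'; for i in 1 2 3 4; do python3 -m creep '[[-1,0,0,0.5,0,0,0],[-1,0,0,0.5,0,0,0],[-1,0,0,0.5,0,0,0]]' | grep -E 'tcp|wrist'; done
```

```text
tcp_pos: [0.5921, 0.0508, 0.2538]
wrist_force: [0.5, -0.4, 1.0]
tcp_pos: [0.5921, 0.0505, 0.2533]
wrist_force: [1.5, -0.2, 0.3]
tcp_pos: [0.5921, 0.0505, 0.2527]
wrist_force: [-0.8, 0.7, 0.8]
tcp_pos: [0.5921, 0.0505, 0.2522]
wrist_force: [-0.2, 0.1, 0.1]
tcp_pos: [0.5921, 0.0505, 0.2517]
wrist_force: [0.2, 0.3, -0.3]
```

```bash
for i in 1 2 3 4 5 6; do python3 -m creep '[[-1,0,0,0.5,0,0,0],[-1,0,0,0.5,0,0,0],[-1,0,0,0.5,0,0,0]]' | grep -E 'tcp|wrist'; done
```

```text
tcp_pos: [0.5921, 0.0505, 0.2512]
wrist_force: [0.3, -0.3, 0.4]
tcp_pos: [0.5922, 0.0505, 0.2509]
wrist_force: [0.7, 0.2, 0.5]
tcp_pos: [0.5921, 0.0505, 0.2505]
wrist_force: [-1.3, -1.0, 3.1]
tcp_pos: [0.5919, 0.0504, 0.2498]
wrist_force: [-2.8, -0.9, 5.3]
tcp_pos: [0.5917, 0.0504, 0.2492]
wrist_force: [-3.7, -0.7, 4.0]
tcp_pos: [0.5917, 0.0504, 0.2491]
wrist_force: [-4.9, -0.3, 7.1]
```

Lid d rocks. Contact came at 0.2509, and it sank 1.8 mm to 0.2491, which is 2.5 mm above the seated stop. I'll lift off and move to its middle.

```bash
python3 -m creep '[[-1,0,0,-4,0,0,0],[-1,0,0,-15,0,0,0],[-1,10,0,-18,0,0,0],[-1,22,0,-18,0,0,0],[-1,33,0,-18,0,0,0],[-1,33,0,-18,0,0,0],[-1,33,0,-18,0,0,0]]'| grep -E 'tcp|wrist'; python3 - <<'E'
from h import *
import cv2
print(rows([.6243,.0589,.256],15))
p,d=vision.capture('wrist');cv2.imwrite('pics/w2.png',p[:,:,::-1])
p,d=vision.capture('top');cv2.imwrite('pics/t2.png',cv2.resize(p[110:220,150:310,::-1],None,fx=4,fy=4))
E
```

```text
tcp_pos: [0.6243, 0.0592, 0.2667]
wrist_force: [-0.6, -0.9, -0.9]
(array([-0. ,  0.3, 10.7]), array([-0.01, -0.03,  0.02]))
```

View pics/w2.png

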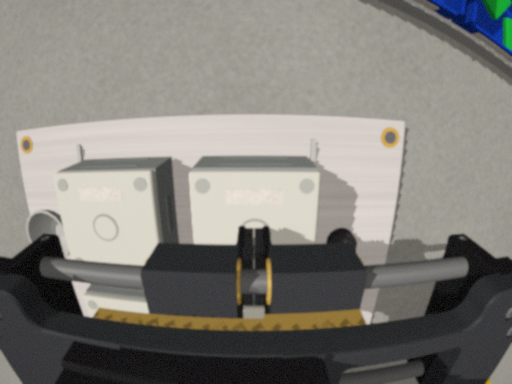

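The fingers, at (254,235), stand over the lid's ring, so they are in its middle. I'll press now.

```bash
python3 -m creep '[[-1,0,0,6,0,0,0],[-1,0,0,11,0,0,0],[-1,0,0,14,0,0,0],[-1,0,0,15,0,0,0],[-1,0,0,16,0,0,0],[-1,0,0,16,0,0,0]]'| grep -E 'tcp|wrist'; for i in 1 2 3 ; do python3 -m creep '[[-1,0,0,0.5,0,0,0],[-1,0,0,0.5,0,0,0],[-1,0,0,0.5,0,0,0]]' | grep -E 'tcp|wrist'; done
```

```text
tcp_pos: [0.6238, 0.059, 0.2509]
wrist_force: [-1.3, -0.2, 2.1]
tcp_pos: [0.6238, 0.059, 0.2509]
wrist_force: [-2.9, 0.4, 6.5]
tcp_pos: [0.6238, 0.059, 0.2509]
wrist_force: [-3.1, -0.6, 7.9]
tcp_pos: [0.6238, 0.059, 0.2507]
wrist_force: [-3.2, 0.4, 8.5]
```

```bash
for i in 1 2 3 4; do python3 -m creep '[[-1,0,0,0.5,0,0,0],[-1,0,0,0.5,0,0,0],[-1,0,0,0.5,0,0,0]]' | grep -E 'tcp|wrist'; done
```

```text
tcp_pos: [0.6238, 0.059, 0.2504]
wrist_force: [-4.1, 0.2, 10.2]
tcp_pos: [0.6238, 0.0591, 0.25]
wrist_force: [-4.9, 0.2, 9.1]
tcp_pos: [0.6238, 0.059, 0.2495]
wrist_force: [-4.4, 0.1, 9.9]
tcp_pos: [0.6238, 0.059, 0.249]
wrist_force: [-4.3, 1.0, 10.1]
```

```bash
for i in 1 2 3 4; do python3 -m creep '[[-1,0,0,0.5,0,0,0],[-1,0,0,1,0,0,0],[-1,0,0,1,0,0,0],[-1,0,0,1,0,0,0]]' | grep -E 'tcp|wrist'; done
```

```text
tcp_pos: [0.6238, 0.059, 0.248]
wrist_force: [-6.1, 0.7, 9.3]
tcp_pos: [0.6238, 0.059, 0.247]
wrist_force: [-4.4, 0.5, 9.6]
tcp_pos: [0.6238, 0.059, 0.2466]
wrist_force: [-4.9, 0.7, 12.7]
tcp_pos: [0.6237, 0.0591, 0.2466]
wrist_force: [-7.9, -0.2, 17.4]
```

It stops at 0.2466, the same height as the seated lid, at 17 N. I'll hold briefly and then retreat.

```bash
python3 -m creep '[[-1,0,0,0.3,0,0,0],[-1,0,0,0.3,0,0,0],[-1,0,0,0.3,0,0,0],[-1,0,0,-5,0,0,0],[-1,0,0,-15,0,0,0],[-1,0,0,-40,0,0,0],[-1,0,0,-75,0,0,0],[-1,0,0,-110,0,0,0]]'; python3 -m creep '[[-1,-30,0,-20,0,0,0],[-1,-65,0,-40,0,0,0],[-1,-100,0,-50,0,0,0],[-1,-135,0,-50,0,0,0],[-1,-170,0,-50,0,0,0],[-1,-200,0,-50,0,0,0],[-1,-200,0,-50,0,0,0],[-1,-200,0,-50,0,0,0]]' | grep tcp; python3 - <<'E'
from h import *
import cv2
p,d=vision.capture('top');m=vision.camera_model('top');cv2.imwrite('pics/t3.png',cv2.resize(p[100:270,80:340,::-1],None,fx=3,fy=3))
f=192/np.tan(np.radians(m['vertical_fov']/2));v,u=np.nonzero(d>0);z=d[v,u]
P=(np.c_[(u-m['cx'])/f*z,(v-m['cy'])/f*z,z,np.ones_like(z)]@np.array(m['extrinsics']).T)[:,:3]
for n,c in dict(a=(.4896,.1368),b=(.518,.0305),c=(.5959,.1652),d=(.6243,.0589)).items():
    k=(np.hypot(*(P[:,:2]-c).T)<.036)&(abs(P[:,2]-.066)<.01);A=np.c_[P[k,:2]-c,np.ones(k.sum())]
    print(n,k.sum(),np.median(P[k,2]).round(4),np.linalg.lstsq(A,P[k,2],rcond=None)[0].round(4))
E
```

```text
time_s: 11.8
tcp_pos: [0.624, 0.0591, 0.3536]
ee_rot: [[0.966, 0.259, -0.002], [0.259, -0.966, -0.001], [-0.002, 0.0, -1.0]]
wrist_force: [0.6, -0.3, 0.1]
gripper_width: 0.007
gripper_force: 0.0
tcp_pos: [0.4298, 0.0068, 0.4041]
a 351 0.064 [ 0.0006 -0.0019  0.0641]
b 152 0.0643 [0.0279 0.0157 0.0636]
c 462 0.064 [ 0.0055 -0.0056  0.064 ]
d 457 0.0641 [ 0.0012 -0.0024  0.0642]
```

View pics/t3.png

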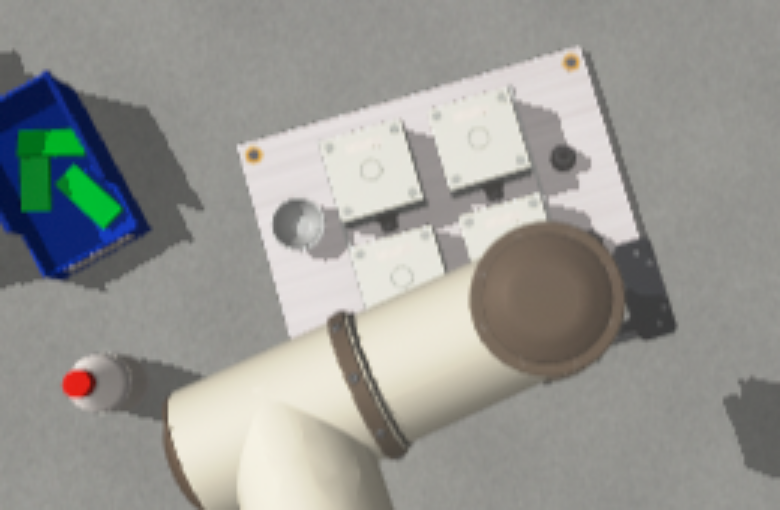

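The far-right lid, at (478,137), is flush and level at 64 mm like the others. The bowl and the visible nut haven't moved, and the hand is clear.

```bash
python3 -c "
from station import r
print(r.finish_job())"
```

```text
the job is handed in; nothing more can be done
None
```

The loose lid was lid_d (far right): it rocked under an edge press, I pushed it home at its middle with about 17 N, it now sits flush at 64 mm, and the job is handed in with the hand clear.

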